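# Close up the tube incubator

### The arm

A 6-joint arm with a two-finger parallel gripper is mounted at the origin on the work surface. World frame = base frame: x ahead of the robot, y to its left, z up, the work surface at z = 0. Lengths are in m, angles in rad, forces in N, time in s.
With the tool pointing down it reaches from about 0.3 to 0.875 m from the base axis. Payload 6.4 kg.
Tool frame: the origin (TCP) lies at the centre of the arm's flange, where the gripper is bolted on; the fingertips stand 173 mm ahead of it and the grasp point (between the pads) lies 155 mm ahead of it; z points along the fingers, x is the direction in which the jaws open and shut, and the axes are right-handed (so a half turn about z gives the same grasp; the last joint's range is limited). The gripper opens to 85 mm and grips with 20 to 120 N. Pads are 22 mm wide; open, the fingers measure 114 mm over their backs; the gripper's body (76 mm by 85 mm) begins 54 mm behind the grasp point. The pads swing forward as they close: fully open they stand 13 mm farther back than shut.
Start: joints at [-1.363, 0.181, 1.607, -0, 1.354, -0.206], TCP at [0.231, -0.526, 0.405] pointing down, gripper open.
Joint ranges: [-2.99, 2.99], [-0.89, 2.07], [0.3, 2.58], [-1.14, 4.28], [0, 2.63], [-3.12, 3.12]. Speed limits (rad/s): [2.57, 2.57, 3.01, 3.14, 3.14, 3.14].

### API

Orientations are given as a unit quaternion [w, x, y, z].
In Python, from bench import ctrl gives the robot as it stands. The module is installed in compiled form; this text tells all that it offers.
- The arm moves only by the tool move_arm, never from a script. Its argument "moves" is a list of rows, each an object of numbers: "gripper": the opening in per cent of the stroke, from 0 (shut) to 100 (fully open); "x", "y", "z": the shift along the tool's x, y, z in cm; "roll": the turn about the tool's z in degrees. In form: [{"gripper": .., "x": .., "y": .., "z": .., "roll": ..}, ...]. A call has 1 to 5 rows; each row shifts and turns the commanded pose from where the row before left it, along the tool's axes as they then stand; what a row does not reach is not made up. A row lasts 1/8 s, in which the tool goes at most 62.5 mm and 10.7 degrees, less where a joint would pass 70% of its speed; a pose out of reach is approached as far as the arm can. A call is refused whole if a number of a shift passes 6.25 or a number of a turn 10.7, either way. A call with a gripper value outside its range is refused whole. The fingers move at their own pace and stop on an object; the grip force is fixed at half the most. Time passes only in rows, so rows that do not move let the fingers close. It gives the time, the measured TCP pose, the force and the opening at its end, in the units of the state.
- ctrl.get_obs(): the state, without advancing time (a new reading comes with each control period).
- ctrl.camera(name): name is "scene" or "top" or "wrist"; returns a dict with "img" (420x560x3 uint8, red, green, blue), "fx", "fy", "cx", "cy" (pixels), "world_from_camera" (4x4, takes a point from camera to world coordinates); the wrist camera has in their place "tool_from_camera" (4x4, takes a point from camera to tool coordinates, whose origin is the TCP and whose axes are the tool frame's). Camera axes: x right, y up, looking along -z (the intrinsics and any distortion apply to the point x, -y, -z); pixel columns grow to the right and rows downward; lengths in m; the calibration is good to about 2 mm. A picture is of the moment at which its call begins: read the wrist's pose just before it. There is no depth.
- ctrl.hand_in(): hands the job in, once; it reports no verdict.
The state is a dict: "time_s": time; "q": joint angles; "dq": joint speeds; "joint_efforts": joint torques, N m; "eef_pos": TCP position; "eef_rot": TCP orientation; "wrist_force": force on the tool from outside, world axes, zero at the start; "torque": the same for the moment, N m; "opening": opening from 0.0 (shut) to 1.0 (fully open).
Only numpy, scipy, OpenCV 4.12 (cv2) and the standard library are available. Lean on these libraries where they do the work, as an engineer would, in place of code of your own. Each camera call takes 0.05 s, during which the arm holds its last target. There are 200 camera calls.

### The job

Close up the white tube incubator by pushing with the fingertips only: first fold the upright grey flap down until it lies flat over the tubes, then swing the windowed cover fully shut over it. Do not grip anything, take it between the fingers or lift it, leave the vials and the other things around it where they are, and finish with the hand clear.

Things in the scene. Friction and masses are not known exactly. Their poses are not given: they have to be found in the camera images.
- incubator: fixed white bench incubator, 300 mm (its x) x 200 mm (its y) x 85 mm tall to the rim; origin at the centre of its underside. Its x axis points away from its front, y to its left, z up. The front ledge (x -150 to -70 mm, top at 85 mm) carries two vials; behind it an open well (inside x -60 to 138 mm, y -85 to 85 mm) holds capped tubes whose tops reach z 67 mm. The flap is hinged along x on the well's right side (-y), the cover along x on the left rim (+y)
- flap (a joint): angle of the flap about its hinge: 0 = lying flat over the tubes (stop), about 1.6 = upright, 1.65 = open stop; a friction hinge that stays where it is left, a push of about 2 N at 90 mm from the hinge folds it down
- flap_hinge (a point): middle of the flap's hinge line, at (40, -75, 74.5) mm in the incubator's frame, in mid-thickness of the flap; turns with the flap: its x axis runs along the hinge, its y axis from the hinge to the free edge, its z axis out of the face that is uppermost when the flap is down (when the flap stands upright this is the outside face, looking to the incubator's -y)
- flap_edge (a point): middle of the flap's free edge, 120 mm from the hinge line; flap plate 170 mm along the hinge, 120 mm from hinge to edge, 5 mm thick, plain grey
- cover (a joint): angle of the cover about its hinge: 0 = fully shut (stop), 1.57 = standing upright, 1.9 = open stop; a friction hinge that stays where it is left, a push of about 1 to 4 N at 170 mm from the hinge swings it shut
- cover_hinge (a point): middle of the cover's hinge line, at (40, 100, 87) mm in the incubator's frame, on the cover's inner (lower) face; turns with the cover: its x axis runs along the hinge, its -y axis from the hinge to the free edge, its z axis out of the cover's outer face (when upright the outer face looks to the incubator's +y)
- cover_edge (a point): middle of the cover's free edge, 200 mm from the hinge line, in mid-thickness; cover 220 mm along the hinge, 200 mm from hinge to edge, 18 mm thick, white with a black-framed amber window; shut, its outer face is 105 mm above the table. It cannot pass through the raised flap
- vial_a: blue-capped glass vial, 26 mm diameter, 50 mm tall, standing on the incubator's front ledge; origin at the centre of its underside
- vial_b: a second vial just like it, also on the front ledge
- tube_rack: white rack of red-capped tubes, 130 x 70 x 83 mm tall; origin at the centre of its underside
- tip_box: pipette-tip box, 77 x 112 x 62 mm tall; origin at the centre of its underside
- reagent_bottle: amber reagent bottle, 60 mm diameter, 130 mm tall; origin at the centre of its underside
- timer: flat white timer, 100 x 70 x 22 mm; origin at the centre of its underside
- pipette: grey pipette lying flat, about 305 mm long, 30 mm wide; origin near its middle, on its underside

How it is judged:
On the way, in this order (a step that is already met when the one before it is completed fails the run):
1. the flap is folded flat while the cover still stands open (value of joint flap below 0.08 rad and value of joint cover above 1 rad), for 0.2 s.
2. the cover is shut (value of joint cover below 0.05 rad and value of joint flap below 0.08 rad), for 0.2 s.
At the end, for the whole second after the job is handed in: the flap lies flat (within 0.08 rad) and the cover over it is shut (within 0.05 rad, i.e. 10 mm at its free edge) (all of step 2); the robot touches nothing.
It fails at once if the cover is swung down while the flap is still raised (value of joint cover below 0.8 rad and value of joint flap above 0.3 rad).
It fails at once if the cover is taken between the fingers (x of the grasp point in the frame of cover_hinge between -0.11 and 0.11 m and y of the grasp point in the frame of cover_hinge between -0.2 and 0 m and z of the grasp point in the frame of cover_hinge between 0.001 and 0.017 m).
It fails at once if the flap is taken between the fingers (x of the grasp point in the frame of flap_hinge between -0.085 and 0.085 m and y of the grasp point in the frame of flap_hinge between 0 and 0.12 m and z of the grasp point in the frame of flap_hinge between -0.002 and 0.002 m).
It fails at once if a vial or another thing around the incubator is lifted, carried or shoved (over 25 mm) (distance of any of vial_a, vial_b, tube_rack, tip_box, reagent_bottle, timer, pipette from where it was at the start of the episode above 0.025 m).
It also fails if it takes over 51 s, if anything falls off the work surface, if the arm or the gripper's body presses on something with over 40 N, if the wrist force passes 120 N, or if a joint passes its speed limit or range.

## Working session

There is one attempt and no reset: what is moved stays moved. The work goes in short steps, Python scripts to look and compute and a tool call to move; the robot and the scene stay as the last step left them, time stands still between calls to the robot, and variables do not carry over. Pictures are saved under pics/ and viewed, about 8 in all and at most 12, crops included, and the job is handed in when it is done.

Besides the shell and the picture viewer there is one more tool, called after "Emit:" by a JSON object that holds its "op" and its "data", one argument or row to a line. move_arm: Moves the arm, as the interface text tells. Its arguments: {"type":"object","properties":{"moves":{"type":"array","items":{"type":"object","properties":{"gripper":{"type":"number"},"x":{"type":"number"},"y":{"type":"number"},"z":{"type":"number"},"roll":{"type":"number"}}}}},"required":["moves"]}

```bash
mkdir -p pics; cat > h.py <<'E'
import numpy as np, cv2
from bench import ctrl
def shot(n,f,crop=None,s=1):
    c=ctrl.camera(n); im=c["img"][:,:,::-1].copy()
    cv2.imwrite('pics/full_'+f,im)
    if crop: im=im[crop[1]:crop[3],crop[0]:crop[2]]
    cv2.imwrite('pics/'+f,cv2.resize(im,None,fx=s,fy=s,interpolation=cv2.INTER_CUBIC)); return c
def world(c,u,v,z):
    T=c["world_from_camera"]; d=T[:3,:3]@np.array([(u-c["cx"])/c["fx"],-(v-c["cy"])/c["fy"],-1]); o=T[:3,3]
    return o+d*(z-o[2])/d[2]
def proj(c,p):
    T=np.linalg.inv(c["world_from_camera"]); q=T[:3,:3]@np.array(p)+T[:3,3]
    return c["cx"]+c["fx"]*q[0]/-q[2], c["cy"]-c["fy"]*q[1]/-q[2]
E
python3 - <<'E'
from h import *
for n in("top","scene"):
    c=shot(n,n+"1.png",s=1.4); print(n,[k for k in c],c["fx"],c["cx"],c["cy"],c["world_from_camera"].round(4).tolist())
o=ctrl.get_obs(); print(o["eef_pos"],o["eef_rot"],o["time_s"])
E
```

```text
top ['img', 'fx', 'fy', 'cx', 'cy', 'world_from_camera'] 456.44795077788456 269.44727255463187 215.66740196878374 [[-0.0233, 0.9824, -0.1851, 0.3812], [-0.9993, -0.0173, 0.0337, -0.0029], [0.0299, 0.1858, 0.9821, 1.1325], [0.0, 0.0, 0.0, 1.0]]
scene ['img', 'fx', 'fy', 'cx', 'cy', 'world_from_camera'] 408.81472934036566 278.4154395576998 208.8768081107954 [[0.6993, -0.5599, 0.4444, 0.9383], [0.7147, 0.5572, -0.4228, -0.3889], [-0.0109, 0.6133, 0.7898, 0.7768], [0.0, 0.0, 0.0, 1.0]]
[ 0.23115953 -0.52623379  0.40388102] [-5.90679798e-04  8.37278015e-01 -5.46776790e-01 -5.64483113e-04] 0.1
```

View pics/top1.png

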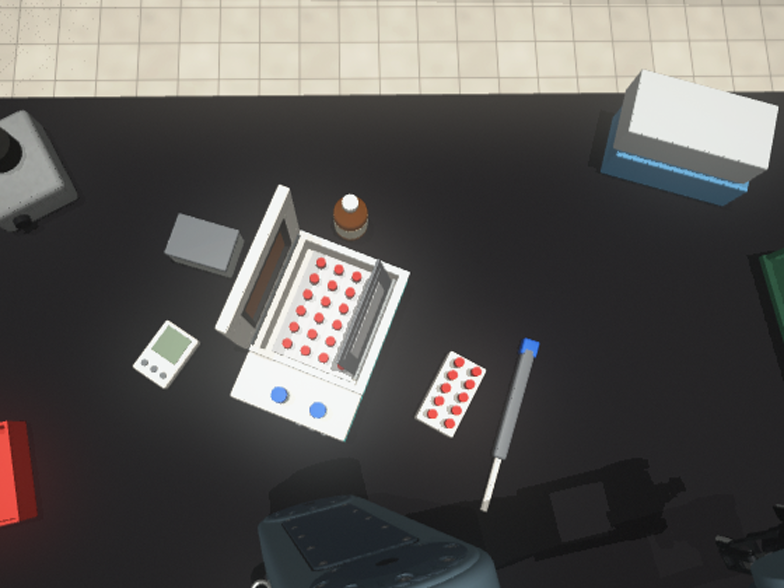

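View pics/scene1.png

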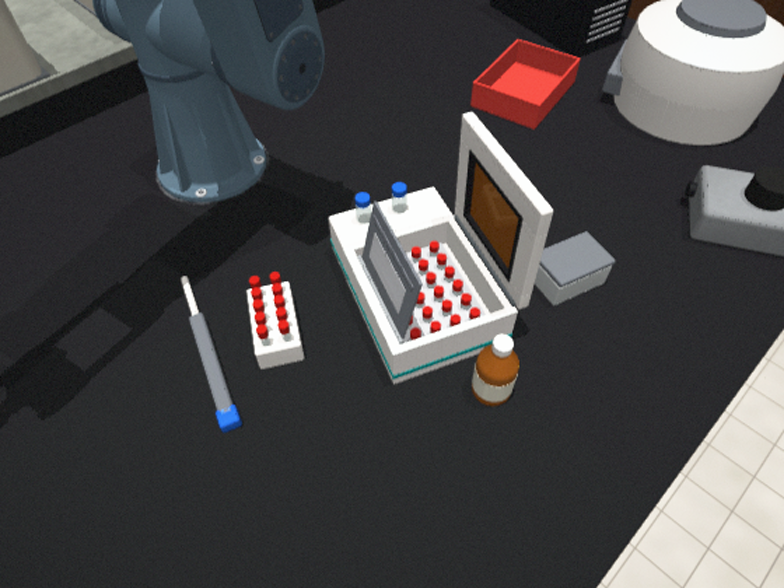

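The top view shows the incubator's rim corners at about (409,271) back right, (346,434) front right and (232,395) front left, with the cover upright on the left and the flap upright on the right. The scene view agrees. Now I'll fit the pose.

```bash
cat >> h.py <<'E'
E
python3 - <<'E'
from h import *
from scipy.optimize import least_squares
ct=ctrl.camera("top"); cs=ctrl.camera("scene")
T=lambda p,x,y,z:np.array([p[0]+np.cos(p[2])*x-np.sin(p[2])*y,p[1]+np.sin(p[2])*x+np.cos(p[2])*y,z])
pts=[(ct,(409,271),(.15,-.1,.085)),(ct,(346,434),(-.15,-.1,.085)),(ct,(232,395),(-.15,.1,.085)),
(cs,(331,221),(-.15,-.1,.085)),(cs,(393,372),(.15,-.1,.085)),(cs,(515,308),(.15,.1,.085)),(cs,(434,189),(-.15,.1,.085))]
for c,uv,l in pts: print(l,world(c,uv[0]/1.4,uv[1]/1.4,l[2]).round(3))
f=lambda p:np.concatenate([np.subtract(proj(c,T(p,*l)),np.array(uv)/1.4) for c,uv,l in pts])
r=least_squares(f,[.5,.1,.3],loss='soft_l1'); p=r.x; print(p,r.fun.reshape(-1,2).round(1).tolist())
np.save('inc.npy',p)
def flap(a,s,x=.04): return T(p,x,-.075+s*np.cos(a),.0745+s*np.sin(a))
def cov(a,s,x=.04,t=.009): return T(p,x,.1-s*np.cos(a)+t*np.sin(a),.087+s*np.sin(a)+t*np.cos(a))
for a in(1.5,1.6,1.65):
  print('flap',a,[(np.array(proj(c,flap(a,.12,x)))*1.4).round() for c in(ct,cs) for x in(-.045,.125)],flap(a,.12))
for a in(1.4,1.57,1.7,1.9):
  print('cover',a,[(np.array(proj(c,cov(a,.2,x)))*1.4).round() for c in(ct,cs) for x in(-.07,.15)],cov(a,.2))
for n,uv in dict(va=(280,394),vb=(318,410)).items(): print(n,world(ct,uv[0]/1.4,uv[1]/1.4,.135))
print('rack',world(ct,452/1.4,395/1.4,.08),'bottle',world(ct,350/1.4,202/1.4,.13))
o=ctrl.get_obs(); from scipy.spatial.transform import Rotation as R
w,x,y,z=o["eef_rot"]; print(R.from_quat([x,y,z,w]).as_matrix().round(3), o["eef_pos"])
E
```

```text
(0.15, -0.1, 0.085) [ 0.631 -0.094  0.085]
(-0.15, -0.1, 0.085) [0.364 0.016 0.085]
(-0.15, 0.1, 0.085) [0.43  0.199 0.085]
(-0.15, -0.1, 0.085) [0.369 0.018 0.085]
(0.15, -0.1, 0.085) [ 0.652 -0.113  0.085]
(0.15, 0.1, 0.085) [0.702 0.093 0.085]
(-0.15, 0.1, 0.085) [0.438 0.2   0.085]
[ 0.53559414  0.05171316 -0.38551007] [[1.4, -2.6], [0.4, 2.3], [-0.7, -1.9], [-3.6, -1.6], [0.3, -9.5], [2.2, 4.3], [-0.9, -0.9]]
flap 1.5 [array([350., 362.]), array([391., 257.]), array([363., 206.]), array([410., 291.])] [ 0.54764795 -0.02495815  0.1941994 ]
flap 1.6 [array([358., 365.]), array([398., 260.]), array([355., 208.]), array([401., 293.])] [ 0.54313843 -0.03607039  0.19444883]
flap 1.65 [array([361., 367.]), array([402., 262.]), array([352., 210.]), array([397., 295.])] [ 0.54088578 -0.04162129  0.1941238 ]
cover 1.4 [array([243., 335.]), array([305., 189.]), array([447., 120.]), array([528., 223.])] [0.60081402 0.10605214 0.28561965]
cover 1.57 [array([219., 326.]), array([282., 180.]), array([469., 114.]), array([552., 214.])] [0.61358599 0.13752445 0.2870071 ]
cover 1.7 [array([202., 320.]), array([265., 174.]), array([485., 111.]), array([570., 210.])] [0.62330759 0.16148015 0.28417336]
cover 1.9 [array([177., 311.]), array([241., 168.]), array([507., 111.]), array([594., 208.])] [0.63777757 0.19713666 0.27335041]
va [0.42757323 0.11596954 0.135     ]
vb [0.40194078 0.0577346  0.135     ]
rack [ 0.42234733 -0.15797372  0.08      ] bottle [0.7381002  0.00351437 0.13      ]
[[ 0.402 -0.916 -0.   ]
 [-0.916 -0.402  0.001]
 [-0.001 -0.    -1.   ]] [ 0.23116787 -0.52632519  0.4041074 ]
```

```bash
cat >> h.py <<'E'
T=lambda p,x,y,z:np.array([p[0]+np.cos(p[2])*x-np.sin(p[2])*y,p[1]+np.sin(p[2])*x+np.cos(p[2])*y,z])
def flap(p,a,s,x=.04): return T(p,x,-.075+s*np.cos(a),.0745+s*np.sin(a))
def cov(p,a,s,x=.04,t=.009): return T(p,x,.1-s*np.cos(a)+t*np.sin(a),.087+s*np.sin(a)+t*np.cos(a))
def overlay(c,im,p,fa,ca):
    L=[[T(p,*v) for v in((-.15,-.1,.085),(.15,-.1,.085),(.15,.1,.085),(-.15,.1,.085))],
       [flap(p,fa,s,x) for s,x in((0,-.045),(.12,-.045),(.12,.125),(0,.125))],
       [cov(p,ca,s,x,0) for s,x in((0,-.07),(.2,-.07),(.2,.15),(0,.15))]]
    for l,col in zip(L,((0,255,0),(0,255,255),(255,0,255))):
        cv2.polylines(im,[(np.array([proj(c,q) for q in l])*3).round().astype(int)],True,col,1)
    return im
E
cat > fit.py <<'E'
from h import *
from scipy.optimize import least_squares
ct=ctrl.camera("top"); cs=ctrl.camera("scene")
pts=[(ct,(409,271),(.15,-.1,.085)),(ct,(346,434),(-.15,-.1,.085)),(ct,(232,395),(-.15,.1,.085)),
(cs,(331,218),(-.15,-.1,.085)),(cs,(434,189),(-.15,.1,.085))]
f=lambda p:np.concatenate([np.subtract(proj(c,T(p,*l)),np.array(uv)/1.4) for c,uv,l in pts])
r=least_squares(f,[.5,.1,-.4]); p=r.x; print(p,r.fun.reshape(-1,2).round(1).tolist())
np.save('inc.npy',p)
out=[]
for c,(a,b) in((ct,(145,115)),(cs,(215,70))):
    im=cv2.resize(c["img"][:,:,::-1],None,fx=3,fy=3,interpolation=cv2.INTER_CUBIC)
    im=overlay(c,im,p,1.5,1.5); out.append(im[3*b:3*b+600,3*a:3*a+400] if 0 else cv2.resize(im[3*b:3*b+3*215,3*a:3*a+3*180],(500,597))[:, :])
im=cv2.resize(np.hstack(out),(800,478)); cv2.imwrite('pics/fit.png',im)
E
python3 fit.py
```

```text
[ 0.5359415   0.05373224 -0.3864628 ] [[0.6, -2.6], [-0.6, 2.1], [-1.7, -2.1], [-2.8, 0.2], [-0.2, -1.2]]
```

View pics/fit.png

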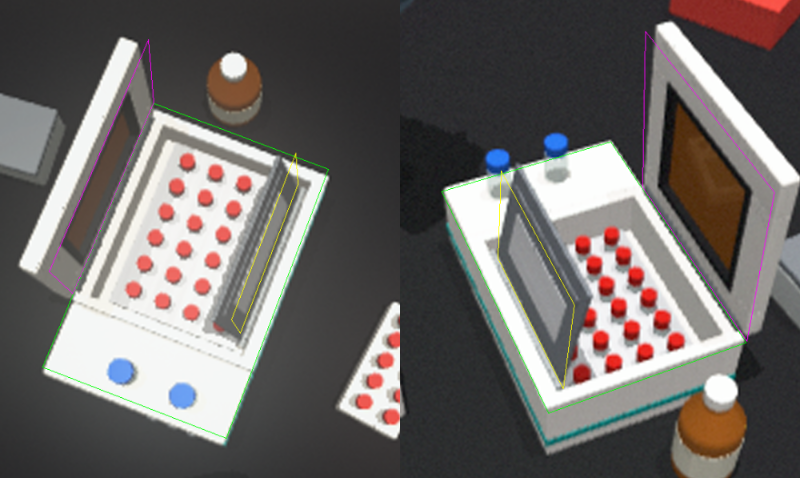

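The overlay matches in the scene view to a few mm. In the top view it is about 6 mm off along x. The flap leans in at roughly 1.4 rad and the cover stands at about 1.6 rad. I'll shut the fingers and roll so that tool x = incubator x and tool y = incubator -y.

Emit:
{"op": "move_arm", "data": {
  "moves": [
    {"gripper":0,"x":0,"y":0,"z":0,"roll":-10},
    {"gripper":0,"x":0,"y":0,"z":0,"roll":-10},
    {"gripper":0,"x":0,"y":0,"z":0,"roll":-10},
    {"gripper":0,"x":0,"y":0,"z":0,"roll":-10},
    {"gripper":0,"x":0,"y":0,"z":0,"roll":-4.2}
  ]
}}

```text
time_s: 0.92
eef_pos: [0.2312, -0.5265, 0.4046]
eef_rot: [-0.0, 0.982, -0.19, -0.0]
wrist_force: [-0.2, 0.2, 0.3]
opening: 0.0
```

```bash
cat > st.py <<'E'
from h import *
from scipy.spatial.transform import Rotation as R
import sys
p=np.load('inc.npy'); o=ctrl.get_obs(); w,x,y,z=o["eef_rot"]; M=R.from_quat([x,y,z,w]).as_matrix()
Q=R.from_euler('z',p[2]).as_matrix()
tip=o["eef_pos"]+.173*M[:,2]; l=Q.T@(tip-np.array([p[0],p[1],0]))
print('t',o["time_s"],'open',o["opening"],'tip in inc mm',(l*1e3).round(1),'toolx,y in inc',(Q.T@M)[:,:2].T.round(3).tolist(),'F inc',(Q.T@o["wrist_force"]).round(2),'q',np.round(o["q"],2))
if len(sys.argv)>3: print('tool shift cm',(M.T@Q@(np.array(sys.argv[1:4],float)/1e3-l)*100).round(2))
E
python3 st.py 40 -125 165
```

```text
t 0.925 open 0.00014055775551262393 tip in inc mm [ -63.6 -652.2  231.6] toolx,y in inc [[1.0, 0.004, -0.0], [0.004, -1.0, -0.0]] F inc [-0.24  0.08  0.33] q [-1.36  0.18  1.61  0.    1.35 -0.98]
tool shift cm [ 10.59 -52.67   6.67]
```

Emit:
{"op": "move_arm", "data": {
  "moves": [
    {"gripper":0,"x":1,"y":-5,"z":0,"roll":0},
    {"gripper":0,"x":1,"y":-5,"z":0,"roll":0},
    {"gripper":0,"x":1,"y":-5,"z":0,"roll":0},
    {"gripper":0,"x":1,"y":-5,"z":0,"roll":0},
    {"gripper":0,"x":1,"y":-5,"z":0,"roll":0}
  ]
}}

```text
time_s: 1.55
eef_pos: [0.3722, -0.3122, 0.4048]
eef_rot: [0.0, 0.981, -0.192, 0.0]
wrist_force: [0.5, -0.6, 0.8]
opening: 0.002
```

Emit:
{"op": "move_arm", "data": {
  "moves": [
    {"gripper":0,"x":1,"y":-5,"z":0,"roll":0},
    {"gripper":0,"x":1,"y":-5,"z":0,"roll":0},
    {"gripper":0,"x":1,"y":-5,"z":0,"roll":0},
    {"gripper":0,"x":1,"y":-5,"z":0,"roll":0},
    {"gripper":0,"x":1,"y":-4,"z":0,"roll":0}
  ]
}}

```text
time_s: 2.17
eef_pos: [0.5089, -0.1082, 0.4048]
eef_rot: [0.0, 0.982, -0.191, 0.0]
wrist_force: [-0.2, -0.6, 0.5]
opening: 0.005
```

```bash
python3 st.py 40 -125 165
```

```text
t 2.175 open 0.0054868341793150865 tip in inc mm [  36.  -160.1  231.8] toolx,y in inc [[1.0, 0.002, 0.0], [0.002, -1.0, -0.0]] F inc [ 0.05 -0.59  0.55] q [-0.44  0.06  1.74  0.    1.34 -0.05]
tool shift cm [ 0.4  -3.51  6.68]
```

Descend beside the flap, then look before pushing.

Emit:
{"op": "move_arm", "data": {
  "moves": [
    {"gripper":0,"x":0.4,"y":-1,"z":3.5,"roll":0},
    {"gripper":0,"x":0,"y":-1,"z":3.2,"roll":0},
    {"gripper":0,"x":0,"y":0,"z":0,"roll":0}
  ]
}}

```text
time_s: 2.55
eef_pos: [0.5185, -0.0921, 0.3352]
eef_rot: [-0.001, 0.982, -0.191, -0.003]
wrist_force: [0.0, 0.1, 1.0]
opening: -0.002
```

```bash
python3 st.py 40 -125 165; python3 - <<'E'
from h import *
a=ctrl.camera("top")["img"][90:330,130:330]; b=ctrl.camera("scene")["img"][40:280,190:400]
cv2.imwrite('pics/s3.png',cv2.resize(np.hstack([a,b])[:,:,::-1],None,fx=1.9,fy=1.9,interpolation=cv2.INTER_CUBIC))
E
```

```text
t 2.55 open -0.0015032433210393598 tip in inc mm [  37.7 -141.6  162.2] toolx,y in inc [[1.0, 0.002, -0.006], [0.002, -1.0, -0.0]] F inc [-0.04  0.13  0.96] q [-0.4   0.15  1.79  0.    1.21 -0.02]
tool shift cm [ 0.23 -1.66 -0.29]
```

View pics/s3.png

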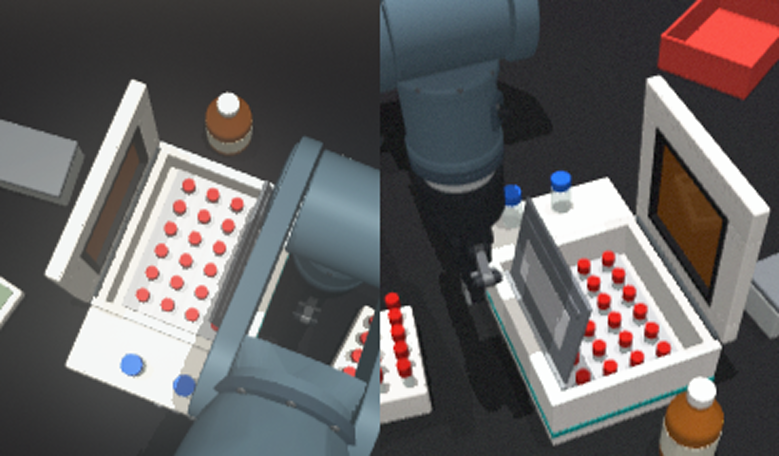

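The tip stands on the flap's outer side, clear of it. Now push toward +y and descend along the arc.

Emit:
{"op": "move_arm", "data": {
  "moves": [
    {"gripper":0,"x":0,"y":-1.5,"z":0,"roll":0},
    {"gripper":0,"x":0,"y":-1.5,"z":0,"roll":0},
    {"gripper":0,"x":0,"y":-1.5,"z":0,"roll":0},
    {"gripper":0,"x":0,"y":-1.5,"z":0,"roll":0},
    {"gripper":0,"x":0,"y":-1,"z":0,"roll":0}
  ]
}}

```text
time_s: 3.28
eef_pos: [0.5461, -0.027, 0.3377]
eef_rot: [-0.0, 0.982, -0.191, 0.0]
wrist_force: [0.1, 0.1, 0.4]
opening: -0.001
```

```bash
python3 st.py 40 -30 145
```

```text
t 3.275 open -0.0006703775555869485 tip in inc mm [ 39.8 -70.9 164.7] toolx,y in inc [[1.0, 0.002, 0.0], [0.002, -1.0, -0.0]] F inc [0.11 0.13 0.42] q [-0.27  0.19  1.74  0.    1.21  0.12]
tool shift cm [ 0.03 -4.09  1.97]
```

Emit:
{"op": "move_arm", "data": {
  "moves": [
    {"gripper":0,"x":0,"y":-1,"z":0.4,"roll":0},
    {"gripper":0,"x":0,"y":-1,"z":0.5,"roll":0},
    {"gripper":0,"x":0,"y":-1,"z":0.5,"roll":0},
    {"gripper":0,"x":0,"y":-1,"z":0.6,"roll":0}
  ]
}}

```text
time_s: 3.78
eef_pos: [0.561, 0.0093, 0.3171]
eef_rot: [0.0, 0.981, -0.192, -0.0]
wrist_force: [0.3, -2.4, 0.8]
opening: 0.001
```

```bash
python3 st.py 40 0 120;  python3 - <<'E'
from h import *
a=ctrl.camera("top")["img"][90:330,130:330]; b=ctrl.camera("scene")["img"][40:280,190:400]
cv2.imwrite('pics/s4.png',cv2.resize(np.hstack([a,b])[:,:,::-1],None,fx=1.9,fy=1.9,interpolation=cv2.INTER_CUBIC))
E
```

```text
t 3.775 open 0.0013353559244469692 tip in inc mm [ 39.9 -31.8 144.1] toolx,y in inc [[1.0, 0.001, -0.0], [0.001, -1.0, 0.0]] F inc [ 1.18 -2.12  0.77] q [-0.19  0.24  1.72 -0.    1.18  0.19]
tool shift cm [ 0.01 -3.18  2.41]
```

View pics/s4.png

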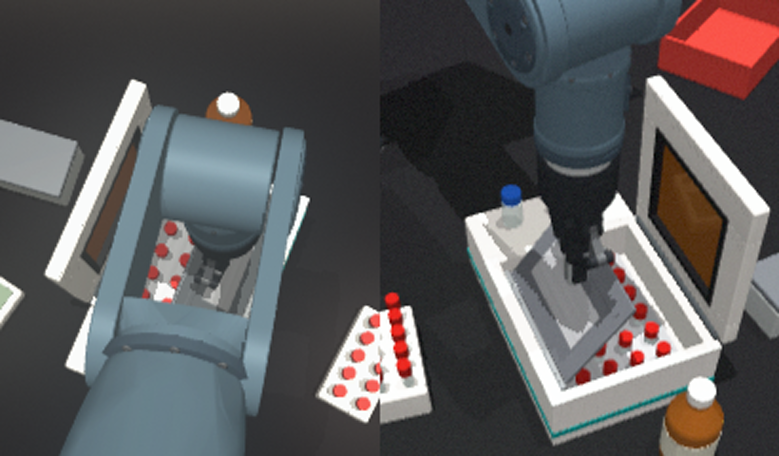

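The flap is at about 55° and following the tip with roughly 2 N. Continue down the arc.

Emit:
{"op": "move_arm", "data": {
  "moves": [
    {"gripper":0,"x":0,"y":-1,"z":0.8,"roll":0},
    {"gripper":0,"x":0,"y":-1,"z":0.8,"roll":0},
    {"gripper":0,"x":0,"y":-1,"z":0.8,"roll":0},
    {"gripper":0,"x":0,"y":-0.7,"z":1,"roll":0},
    {"gripper":0,"x":0,"y":-0.5,"z":1,"roll":0}
  ]
}}

```text
time_s: 4.5
eef_pos: [0.5767, 0.0484, 0.2729]
eef_rot: [-0.0, 0.982, -0.191, -0.0]
wrist_force: [-1.1, -1.2, 1.4]
opening: -0.002
```

```bash
python3 st.py 40 10 78
```

```text
t 4.5 open -0.0017913729128221096 tip in inc mm [39.8 10.4 99.9] toolx,y in inc [[1.0, 0.001, -0.0], [0.001, -1.0, -0.0]] F inc [-0.58 -1.51  1.36] q [-0.12  0.34  1.7   0.    1.1   0.26]
tool shift cm [0.02 0.04 2.19]
```

Emit:
{"op": "move_arm", "data": {
  "moves": [
    {"gripper":0,"x":0,"y":0,"z":0.8,"roll":0},
    {"gripper":0,"x":0,"y":0,"z":0.7,"roll":0},
    {"gripper":0,"x":0,"y":0,"z":0.5,"roll":0},
    {"gripper":0,"x":0,"y":0,"z":0.2,"roll":0},
    {"gripper":0,"x":0,"y":0,"z":0,"roll":0}
  ]
}}

```text
time_s: 5.12
eef_pos: [0.5765, 0.0477, 0.2516]
eef_rot: [0.0, 0.981, -0.192, -0.0]
wrist_force: [-0.2, -0.2, 0.9]
opening: 0.004
```

```bash
python3 st.py 40 10 78
```

```text
t 5.125 open 0.003999218078024234 tip in inc mm [39.8  9.6 78.6] toolx,y in inc [[1.0, 0.001, -0.0], [0.001, -1.0, 0.0]] F inc [-0.13 -0.29  0.91] q [-0.12  0.37  1.71 -0.    1.06  0.26]
tool shift cm [ 0.02 -0.04  0.06]
```

Emit:
{"op": "move_arm", "data": {
  "moves": [
    {"gripper":0,"x":0,"y":0,"z":0.2,"roll":0},
    {"gripper":0,"x":0,"y":0,"z":0.15,"roll":0},
    {"gripper":0,"x":0,"y":0,"z":0.15,"roll":0},
    {"gripper":0,"x":0,"y":0,"z":0,"roll":0}
  ]
}}

```text
time_s: 5.62
eef_pos: [0.5769, 0.0477, 0.2501]
eef_rot: [0.0, 0.982, -0.191, 0.0]
wrist_force: [-10.9, 0.2, 24.6]
opening: -0.0
```

```bash
python3 st.py 40 10 78
```

```text
t 5.625 open -5.823737392031237e-05 tip in inc mm [40.4  9.8 77.1] toolx,y in inc [[1.0, 0.001, 0.001], [0.001, -1.0, 0.0]] F inc [-10.19  -3.92  24.63] q [-0.12  0.37  1.71 -0.    1.06  0.26]
tool shift cm [-0.04 -0.02 -0.09]
```

Contact is at tip z = 77.1 mm, exactly the flat-flap height, with 25 N, so the flap is on its stop. Now up and over the cover.

Emit:
{"op": "move_arm", "data": {
  "moves": [
    {"gripper":0,"x":0,"y":0,"z":-3,"roll":0},
    {"gripper":0,"x":0,"y":0,"z":-5.5,"roll":0},
    {"gripper":0,"x":0,"y":0,"z":-5.5,"roll":0},
    {"gripper":0,"x":0,"y":0,"z":-5.5,"roll":0},
    {"gripper":0,"x":0,"y":0,"z":-5.5,"roll":0}
  ]
}}

```text
time_s: 6.25
eef_pos: [0.5762, 0.0478, 0.4987]
eef_rot: [0.0, 0.981, -0.192, 0.0]
wrist_force: [0.4, -0.4, 0.7]
opening: -0.002
```

```bash
python3 st.py 40 190 325;  python3 - <<'E'
from h import *
p=np.load('inc.npy'); c=ctrl.camera("scene")
im=cv2.resize(c["img"][:,:,::-1],None,fx=3,fy=3,interpolation=cv2.INTER_CUBIC)
overlay(c,im,p,0,1.6); cv2.imwrite('pics/s5.png',cv2.resize(im[120:900,480:1260],(600,600)))
E
```

```text
t 6.25 open -0.0020260063346736654 tip in inc mm [ 39.6   9.7 325.7] toolx,y in inc [[1.0, 0.001, 0.001], [0.001, -1.0, -0.0]] F inc [ 0.54 -0.2   0.7 ] q [-0.12  0.13  1.48 -0.    1.53  0.26]
tool shift cm [  0.05 -18.03   0.07]
```

View pics/s5.png

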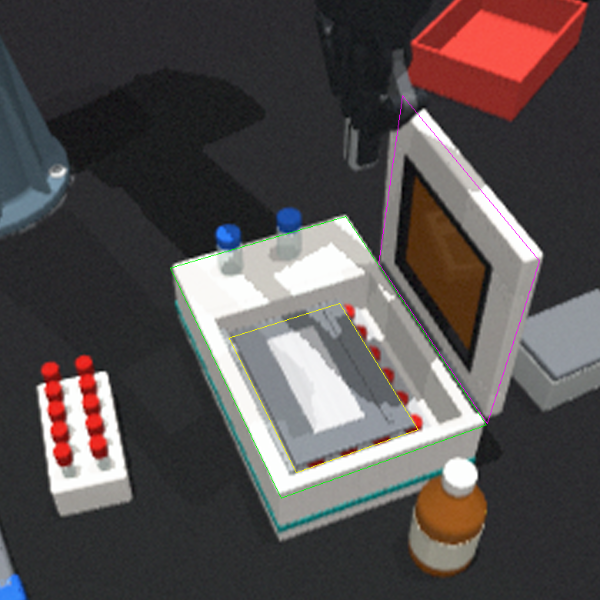

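The flap lies flat and matches the overlay, and the cover stands at about 1.6 rad. Cross over the cover and descend behind it.

Emit:
{"op": "move_arm", "data": {
  "moves": [
    {"gripper":0,"x":0,"y":-4.5,"z":0,"roll":0},
    {"gripper":0,"x":0,"y":-4.5,"z":0,"roll":0},
    {"gripper":0,"x":0,"y":-4.5,"z":0,"roll":0},
    {"gripper":0,"x":0,"y":-4.5,"z":0,"roll":0},
    {"gripper":0,"x":0,"y":-1.5,"z":0,"roll":0}
  ]
}}

```text
time_s: 6.92
eef_pos: [0.6501, 0.2307, 0.4958]
eef_rot: [-0.0, 0.982, -0.19, -0.0]
wrist_force: [0.0, -0.5, 0.5]
opening: -0.001
```

Emit:
{"op": "move_arm", "data": {
  "moves": [
    {"gripper":0,"x":0,"y":0,"z":3.5,"roll":0},
    {"gripper":0,"x":0,"y":0,"z":3.5,"roll":0},
    {"gripper":0,"x":0,"y":0,"z":0,"roll":0}
  ]
}}

```text
time_s: 7.3
eef_pos: [0.6491, 0.2277, 0.4227]
eef_rot: [0.001, 0.981, -0.192, -0.003]
wrist_force: [-1.1, 0.7, -0.0]
opening: -0.002
```

```bash
python3 st.py 40 140 255
```

```text
t 7.3 open -0.0021795918423643014 tip in inc mm [ 38.1 203.  249.7] toolx,y in inc [[1.0, 0.0, -0.006], [0.0, -1.0, 0.004]] F inc [-1.29  0.25 -0.04] q [ 0.17  0.42  1.27 -0.    1.46  0.55]
tool shift cm [ 0.18  6.31 -0.5 ]
```

Emit:
{"op": "move_arm", "data": {
  "moves": [
    {"gripper":0,"x":0,"y":2,"z":0,"roll":0},
    {"gripper":0,"x":0,"y":2,"z":0,"roll":0},
    {"gripper":0,"x":0,"y":1.5,"z":0,"roll":0},
    {"gripper":0,"x":0,"y":1.5,"z":0,"roll":0},
    {"gripper":0,"x":0,"y":1.5,"z":0,"roll":0}
  ]
}}

```text
time_s: 7.92
eef_pos: [0.6177, 0.1491, 0.4274]
eef_rot: [-0.001, 0.981, -0.192, 0.001]
wrist_force: [0.6, 4.0, 3.4]
opening: -0.001
```

```bash
python3 st.py 40 75 233
```

```text
t 7.925 open -0.0005401971889062903 tip in inc mm [ 39.9 119.4 254.4] toolx,y in inc [[1.0, 0.001, 0.001], [0.001, -1.0, -0.002]] F inc [-0.93  3.99  3.38] q [0.05 0.3  1.42 0.   1.42 0.44]
tool shift cm [0.   4.45 2.13]
```

Contact at about 4 N; the cover is moving. Follow the arc.

Emit:
{"op": "move_arm", "data": {
  "moves": [
    {"gripper":0,"x":0,"y":1.5,"z":0.6,"roll":0},
    {"gripper":0,"x":0,"y":1.5,"z":0.7,"roll":0},
    {"gripper":0,"x":0,"y":1.5,"z":0.8,"roll":0}
  ]
}}

```text
time_s: 8.3
eef_pos: [0.6007, 0.1072, 0.4054]
eef_rot: [-0.0, 0.981, -0.192, 0.0]
wrist_force: [1.4, 2.4, 5.0]
opening: -0.003
```

```bash
python3 st.py 40 33 216;  python3 - <<'E'
from h import *
a=ctrl.camera("top")["img"][90:330,130:330]; b=ctrl.camera("scene")["img"][40:280,190:400]
cv2.imwrite('pics/s6.png',cv2.resize(np.hstack([a,b])[:,:,::-1],None,fx=1.9,fy=1.9,interpolation=cv2.INTER_CUBIC))
E
```

```text
t 8.3 open -0.003319729489598821 tip in inc mm [ 39.9  73.9 232.4] toolx,y in inc [[1.0, 0.001, 0.0], [0.001, -1.0, -0.0]] F inc [0.39 2.75 5.  ] q [-0.02  0.26  1.51 -0.    1.37  0.37]
tool shift cm [0.01 4.09 1.64]
```

View pics/s6.png

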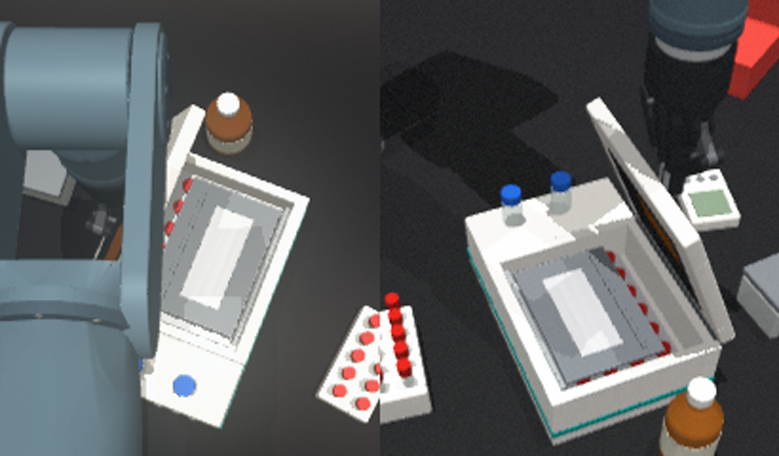

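The cover is at about 1.2 rad and leaning over; the flap is flat and the vials are untouched. Continue.

Emit:
{"op": "move_arm", "data": {
  "moves": [
    {"gripper":0,"x":0,"y":1.4,"z":0.5,"roll":0},
    {"gripper":0,"x":0,"y":1.4,"z":0.6,"roll":0},
    {"gripper":0,"x":0,"y":1.3,"z":0.7,"roll":0},
    {"gripper":0,"x":0,"y":1.2,"z":0.9,"roll":0},
    {"gripper":0,"x":0,"y":1.1,"z":1.0,"roll":0}
  ]
}}

```text
time_s: 9.02
eef_pos: [0.5767, 0.0476, 0.3682]
eef_rot: [0.0, 0.981, -0.192, 0.0]
wrist_force: [0.1, -0.6, 3.1]
opening: 0.001
```

Emit:
{"op": "move_arm", "data": {
  "moves": [
    {"gripper":0,"x":0,"y":1.1,"z":1,"roll":0},
    {"gripper":0,"x":0,"y":1,"z":1,"roll":0},
    {"gripper":0,"x":0,"y":0.9,"z":1.1,"roll":0},
    {"gripper":0,"x":0,"y":0.8,"z":1.2,"roll":0},
    {"gripper":0,"x":0,"y":0.7,"z":1.2,"roll":0}
  ]
}}

```text
time_s: 9.65
eef_pos: [0.5598, 0.0066, 0.3128]
eef_rot: [0.0, 0.981, -0.192, -0.0]
wrist_force: [1.1, 0.9, 1.5]
opening: 0.001
```

```bash
python3 st.py 40 -55 106
```

```text
t 9.65 open 0.0009909647333019313 tip in inc mm [ 39.8 -34.7 139.8] toolx,y in inc [[1.0, 0.001, -0.0], [0.001, -1.0, 0.0]] F inc [0.67 1.26 1.52] q [-0.2   0.25  1.73 -0.    1.17  0.19]
tool shift cm [0.02 2.03 3.38]
```

Emit:
{"op": "move_arm", "data": {
  "moves": [
    {"gripper":0,"x":0,"y":0.7,"z":1,"roll":0},
    {"gripper":0,"x":0,"y":0.7,"z":0.9,"roll":0},
    {"gripper":0,"x":0,"y":0.6,"z":0.8,"roll":0},
    {"gripper":0,"x":0,"y":0,"z":0.6,"roll":0},
    {"gripper":0,"x":0,"y":0,"z":0,"roll":0}
  ]
}}

```text
time_s: 10.28
eef_pos: [0.5523, -0.0115, 0.2801]
eef_rot: [0.0, 0.981, -0.192, -0.001]
wrist_force: [-0.2, -0.9, -0.8]
opening: 0.001
```

```bash
python3 st.py 40 -55 105
```

```text
t 10.275 open 0.000786931167555826 tip in inc mm [ 39.5 -54.3 107.1] toolx,y in inc [[1.0, 0.001, -0.001], [0.001, -1.0, 0.0]] F inc [ 0.14 -0.89 -0.8 ] q [-0.24  0.28  1.76 -0.    1.1   0.15]
tool shift cm [0.05 0.07 0.21]
```

Emit:
{"op": "move_arm", "data": {
  "moves": [
    {"gripper":0,"x":0,"y":0,"z":0.2,"roll":0},
    {"gripper":0,"x":0,"y":0,"z":0.15,"roll":0},
    {"gripper":0,"x":0,"y":0,"z":0.15,"roll":0},
    {"gripper":0,"x":0,"y":0,"z":0,"roll":0}
  ]
}}

```text
time_s: 10.78
eef_pos: [0.5527, -0.0114, 0.2783]
eef_rot: [0.0, 0.982, -0.191, 0.0]
wrist_force: [-9.7, 0.1, 18.2]
opening: 0.001
```

```bash
python3 st.py 40 -55 105
```

```text
t 10.775 open 0.0006990884504175176 tip in inc mm [ 40.2 -54.  105.3] toolx,y in inc [[1.0, 0.002, 0.001], [0.002, -1.0, 0.0]] F inc [-9.01 -3.58 18.23] q [-0.24  0.28  1.76 -0.    1.1   0.15]
tool shift cm [-0.02  0.1   0.03]
```

The cover is pressed on its stop: tip z is 105.3 mm (expected 105) at 18 N. Retreat upward and check.

Emit:
{"op": "move_arm", "data": {
  "moves": [
    {"gripper":0,"x":0,"y":0,"z":-3,"roll":0},
    {"gripper":0,"x":0,"y":2,"z":-5,"roll":0},
    {"gripper":0,"x":0,"y":4,"z":-5,"roll":0},
    {"gripper":0,"x":0,"y":5,"z":-2,"roll":0},
    {"gripper":0,"x":0,"y":5,"z":0,"roll":0}
  ]
}}

```text
time_s: 11.4
eef_pos: [0.4926, -0.16, 0.4274]
eef_rot: [0.001, 0.982, -0.191, 0.003]
wrist_force: [0.8, -0.4, -1.7]
opening: 0.001
```

Emit:
{"op": "move_arm", "data": {
  "moves": [
    {"gripper":0,"x":0,"y":0,"z":0,"roll":0},
    {"gripper":0,"x":0,"y":0,"z":0,"roll":0}
  ]
}}

```text
time_s: 11.65
eef_pos: [0.4927, -0.1585, 0.4244]
eef_rot: [-0.0, 0.981, -0.192, -0.0]
wrist_force: [-0.3, -0.5, -0.6]
opening: -0.001
```

```bash
python3 st.py;  python3 - <<'E'
from h import *
p=np.load('inc.npy'); c=ctrl.camera("scene")
im=cv2.resize(c["img"][:,:,::-1],None,fx=3,fy=3,interpolation=cv2.INTER_CUBIC)
overlay(c,im,p,0,0); cv2.imwrite('pics/s7.png',cv2.resize(im[120:1020,420:1320],(600,600)))
E
```

```text
t 11.65 open -0.0006554842753039762 tip in inc mm [  39.9 -212.8  251.4] toolx,y in inc [[1.0, 0.0, -0.0], [0.0, -1.0, -0.001]] F inc [-0.11 -0.54 -0.61] q [-0.54  0.03  1.73  0.    1.38 -0.16]
```

View pics/s7.png

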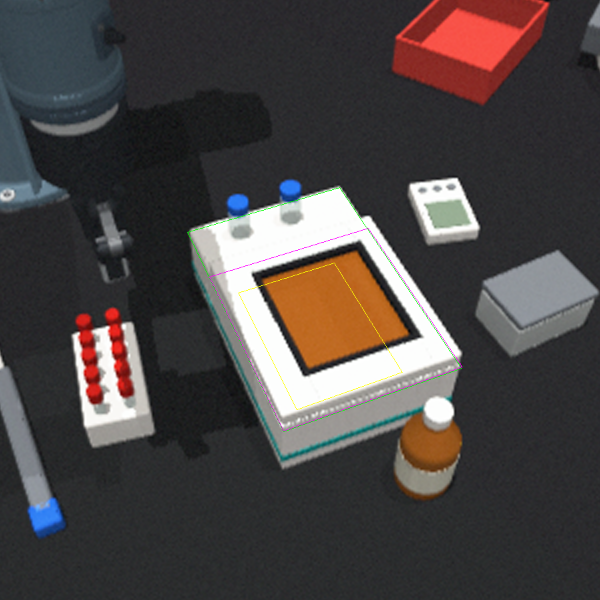

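The cover lies flat on the rim, and its lower outline matches the overlay. The vials, bottle, rack and boxes are in place and the hand is clear, so I'll hand in.

```bash
python3 -c "
from bench import ctrl
print(ctrl.hand_in())"
```

```text
the job is handed in; nothing more can be done
None
```

The incubator is closed and the job is handed in, after about 12 s of the 51 s allowed; the hand-in gave no verdict. With the fingers shut, I pushed the flap down from its outer side. I then crossed over the cover, pushed it shut from behind and moved the hand away.

- **Flap:** it met its stop with the fingertip at 77.1 mm, where a flat flap should be at 77 mm, at 25 N. The picture taken afterwards showed it flat, with the cover still at about 1.6 rad.
- **Cover:** it met its stop at 105.3 mm, where 105 mm was expected, at 18 N. The last picture shows it lying flat on the rim.
- **Surroundings:** the last scene-camera view shows the vials, rack, bottle, tip box, timer and the visible part of the pipette where they were. That is by eye, without measured distances. The hand is clear and the force readings are near zero.
- **Disagreement:** my fitted incubator position was about 6 mm off in the top camera along its length, though it matched the scene camera. The flap also started nearer 1.4 rad than the stated 1.6. Neither affected the pushes.

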